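# Free the wedged rail and turn it end for end

## Robot

A 6-joint arm with a two-finger parallel gripper is mounted at the origin on the work surface. World frame = base frame: x ahead of the robot, y to its left, z up, the work surface at z = 0. Lengths are in m, angles in rad, forces in N, time in s.
With the tool pointing down it reaches from about 0.3 to 0.875 m from the base axis. Payload 4.2 kg.
Tool frame: the origin (TCP) lies at the very end of the fingers, on their centre line; the grasp point (between the pads) lies 19 mm behind it; z points along the fingers, y is the line along which they close (so a half turn about z gives the same grasp; the last joint's range is limited). The gripper opens to 85 mm and grips with 20 to 120 N. Pads are 22 mm wide; open, the fingers measure 114 mm over their backs; the gripper's body (76 mm by 85 mm) begins 54 mm behind the grasp point. The pads swing forward as they close: fully open they stand 13 mm farther back than shut.
Start: joints at [-0.02, 0.32, 1.565, -0, 1.257, -0.02], TCP at [0.575, 0, 0.231] pointing down, gripper open.
Joint ranges: [-3.11, 3.11], [-0.84, 2.01], [0.21, 2.61], [-1.34, 4.49], [0.05, 2.63], [-2.56, 2.56]. Speed limits (rad/s): [2.57, 2.57, 3.14, 3.14, 3.14, 3.14].

## Interface

Orientations are given as [roll, pitch, yaw] about the fixed x, y, z axes, in that order (R = Rz(yaw) Ry(pitch) Rx(roll)).
In Python, from rig import arm, cams gives the robot as it stands.
- The arm moves only by the tool move_arm, never from a script. Its argument "plan" is a list of rows, each a list of 6 numbers: the shift along the world's x, y, z in units of 30 mm (1.0 is 30 mm), then the turn, a rotation vector about the world's x, y, z in degrees. A call has exactly 10 rows; each row shifts and turns the commanded pose from where the row before left it; what a row does not reach is not made up. A row lasts 1/8 s, in which the tool goes at most 62.5 mm and 10.7 degrees, less where a joint would pass 70% of its speed; a pose out of reach is approached as far as the arm can. A call is refused whole if a number of a shift passes 1 or a number of a turn 10.7, either way. A call with a gripper value outside its range is refused whole. "jaw" is the opening, from 0 (shut) to 1 (fully open), set as the call begins (left out, the last holds). The fingers move at their own pace and stop on an object; "squeeze" is the grip in N (left out, the last holds). Time passes only in rows, so rows that do not move let the fingers close, or fill a call up. It gives the time, the measured TCP pose, the force, the opening and the grip force at its end, in the units of the state.
- arm.get_state(): the state, without advancing time (a new reading comes with each control period).
- cams.camera(name): name is "scene" or "side" or "wrist"; returns a dict with "img" (400x640x3 uint8, blue, green, red), "vfov" (degrees; the focal length in pixels is half the picture's height over the tangent of half this angle, whatever the lens; pixels are square), "cx", "cy" (the principal point, pixels), "world_to_cam" (4x4, takes a point from world to camera coordinates). Camera axes: x right, y up, looking along -z (the intrinsics and any distortion apply to the point x, -y, -z); pixel columns grow to the right and rows downward; lengths in m; the calibration is good to about 2 mm. A picture is of the moment at which its call begins. There is no depth.
- arm.close_job(): hands the job in; it is judged then, once.
Trained networks look in a picture, given as the dict that the camera call returned (one of the last four; its "shot" number tells which), for a name from the list of things; names that differ only in an ending like _2 or _b are one class to them, and where a whole thing is asked for, a point or a joint stands for the part that bears it (a point fixed in the world has none). Each returns a list of dicts, best first, with "p" (0 to 1); they miss things now and then, are a little off and sometimes report something else, mostly with a low value. They report only what shows in the picture. A call takes as long as a camera call. They do not tell look-alikes from the thing itself.
- cams.spot_in(picture, query): "bbox" ([centre column, centre row, width, height] as shares, 0 to 1, of the picture: columns of its width, rows of its height, round what is visible of it).
The state is a dict: "time": time; "joint_pos": joint angles; "qd": joint speeds; "joint_efforts": joint torques, N m; "position": TCP position; "eef_rot": TCP orientation; "ft_force": force on the tool from outside, world axes, zero at the start; "moment": the same for the moment, N m; "gripper_width": finger opening in m; "grip_force": force on a finger pad.
Only numpy, scipy, OpenCV 4.12 (cv2) and the standard library are available. Lean on these libraries where they do the work, as an engineer would, in place of code of your own. Each camera call takes 0.05 s, during which the arm holds its last target. There are 200 camera calls.

## Task

The tenon on the free end of this rail is cut, and now its plain end must stick out of the holding jig. The wedge is jammed tight: work it loose with small alternating side pulls until it slides free, without dragging the jig along the bench, and lay it in the plywood tray. Then draw the rail out, turn it end for end and slide it back, tenon first, fully home against the stop, leaving the mallet, the tape measure and the offcut where they are.

Things in the scene. Friction and masses are not known exactly. Their poses are not given: they have to be found in the camera images.
- jig_slot (a point): Holding jig (plywood bed, wooden cheeks, aluminium press beam on four steel bolts): point on the bench right below the press nose. z up; the rail's channel runs along x, open to -x; the wedge crosses over the rail along y, tail to +y. Bed top 12 mm above the bench: full width x -40..40 mm, then a 38 mm wide tongue to x -135. The jig slides along its y if pushed so by over 22 N; else it is firm.
- jig_mouth (a point): Mouth of the jig's channel, 40 mm to -x of the nose, on the bed top. Axes as jig_slot. The channel is 50 mm wide between the cheeks, with a flared mouth; the cheeks' outer faces are at y +-40 mm, their tops 40 mm above the bench.
- jig_stop (a point): Stop at the closed end of the jig's channel: middle of its face, 20 mm to +x of the nose, at half the rail's height. Axes as jig_slot.
- jig_nose (a point): Lowest point of the round steel nose under the press beam, as wedged. It springs down onto the wedge's slope with about 45 N. Beam: x +-38, y +-42 mm, underside 70, bolt tops 95 mm above the bench. Bolts (10 mm) at x +-29, y +-34 mm; the wedge passes between them and can rock about 12 degrees each way in yaw about the nose.
- wedge_mid (a point): Centre of the dark wooden wedge: 150 mm long, 32 wide, 50 to 100 g; 11 mm above its flat underside. y axis from thin tip to thick tail: 8 mm at the tip, rising over 100 mm to a 22 mm thick, 50 mm long parallel tail. At the start it lies on the rail (underside 46 mm above the bench), centre 40 mm to +y of the nose. It is out from under the beam after 80 mm of travel.
- wedge_tail (a point): Centre of the wedge's parallel tail (50 x 32 x 22 mm), the place to grip, 50 mm along +y from its centre; x axis across it. A straight pull takes 30 to 60 N and drags the jig; if it is rocked 7 degrees each way about the nose in yaw while drawn out 2 to 3 mm a swing, much less is needed. It is loose after about 22 mm.
- rail_mid (a point): Centre of the pale wooden rail, 200 mm long over all, 45 mm wide, 34 mm high, about 170 g, half-way up. Its x axis points from the tenon end to the plain end. At the start the plain end is in the jig against the stop, and the rail lies on the bed (underside 12 mm above the bench) with the tenon end sticking out of the channel.
- rail_tenon (a point): Middle of the tip of the rail's tenon end, 100 mm from its centre, half-way up (the tenon is 30 mm long, 22 mm wide, full height).
- rail_butt (a point): Middle of the face of the rail's plain end, 100 mm from its centre, half-way up.
- tray_in (a point): Centre of the inner floor of the empty open plywood tray, 150 mm along its x by 230 mm along its y outside, walls 6 mm thick, rim 28 mm above the bench; z up. Fixed to the bench.
- mallet: Wooden mallet lying on the bench, 230 mm long, head 75 x 120 x 60 mm; origin under its middle, head toward its +x. Leave alone.
- tape: Yellow tape measure, 70 x 40 x 64 mm, standing; origin at the centre of its underside. Leave alone.
- offcut: Flat pale offcut of wood lying between jig and tray, 90 mm along its x, 50 x 22 mm high; origin at the centre of its underside. Leave alone.
There are look-alikes about, which are no part of the job. Leave any blue or yellow look-alike of the part that bears wedge_mid alone. Leave any grey look-alike of the part that bears rail_mid alone.

How it is judged:
By the outcome, as a careful person would: the job done as asked, in the order asked, and still so for the second after the job is handed in, with the robot touching nothing.
It also fails if it takes over 72 s, if anything falls off the work surface, if the arm or the gripper's body presses on something with over 40 N, if the wrist force passes 120 N, or if a joint passes its speed limit or range.

## Working session

There is one attempt and no reset: what is moved stays moved. The work goes in short steps, Python scripts to look and compute and a tool call to move; the robot and the scene stay as the last step left them, time stands still between calls to the robot, and variables do not carry over. Pictures are saved under pics/ and viewed, at most 10 in all, crops included, and the job is handed in when it is done.

Besides the shell and the picture viewer there is one more tool, called after "Emit:" as a command line: name --pt "numbers of a row" for each row, then --argument value for the rest. move_arm: Moves the arm, as the interface text tells. Its arguments: {"type":"object","properties":{"plan":{"type":"array","items":{"type":"array","items":{"type":"number"}}},"jaw":{"type":"number"},"squeeze":{"type":"number"}},"required":["plan"]}

```bash
mkdir -p pics; ls; cat > h.py <<'E'
import numpy as np, cv2
from rig import arm, cams
def proj(c,P):
    P=np.atleast_2d(P); p=(c["world_to_cam"]@np.c_[P,np.ones(len(P))].T)[:3]
    f=200/np.tan(np.radians(c["vfov"])/2)
    return np.c_[c["cx"]+f*p[0]/-p[2], c["cy"]-f*p[1]/-p[2]]
def unproj(c,uv,z):
    f=200/np.tan(np.radians(c["vfov"])/2); M=np.linalg.inv(c["world_to_cam"])
    d=M[:3,:3]@np.array([(uv[0]-c["cx"])/f,-(uv[1]-c["cy"])/f,-1]); o=M[:3,3]
    return o+d*(z-o[2])/d[2]
def save(img,n,s=1.): cv2.imwrite(f"pics/{n}.png",cv2.resize(img,None,fx=s,fy=s,interpolation=cv2.INTER_CUBIC))
E
python3 - <<'E'
from h import *
ps={n:cams.camera(n) for n in("scene","side","wrist")}
for n,c in ps.items():
    print(n,{k:v for k,v in c.items() if k not in("img","world_to_cam")},np.linalg.inv(c["world_to_cam"])[:3,3].round(3),(-np.linalg.inv(c["world_to_cam"])[:3,2]).round(2))
    save(c["img"],n+"0",1.25)
    for q in ["jig_slot","jig_nose","jig_stop","wedge_mid","rail_mid","tray_in","mallet","tape","offcut"]:
        try:
            for r in cams.spot_in(c,q)[:3]: print(n,q,round(r["p"],2),(np.array(r["bbox"])*[640,400,640,400]).round())
        except Exception as e: print(q,e)
print(arm.get_state())
E
```

```text
pics
scene {'vfov': 55.03635353760149, 'cx': 318.5172842580236, 'cy': 195.91837981349784, 'shot': 1} [1.253 0.37  0.784] [-0.63 -0.45 -0.64]
scene jig_slot 0.73 [314. 229.  44.  54.]
scene jig_nose 0.58 [313. 231.  47.  52.]
scene jig_stop 0.87 [314. 230.  44.  48.]
scene jig_stop 0.26 [340. 212.  30.  35.]
scene wedge_mid 0.96 [267. 268.  59.  17.]
scene wedge_mid 0.85 [340. 239.  28.  29.]
scene wedge_mid 0.73 [302. 196.  17.  35.]
scene rail_mid 0.92 [344. 161.  44.  34.]
scene rail_mid 0.57 [331. 216.  46.  43.]
scene rail_mid 0.57 [239. 145.  23.  37.]
scene tray_in 0.57 [467. 253. 107.  81.]
scene tray_in 0.33 [328. 216.  49.  40.]
scene mallet 0.81 [238. 184.  75.  49.]
scene tape 0.55 [434. 296.  25.  40.]
scene offcut 0.76 [390. 258.  29.  30.]
side {'vfov': 42.12469518755789, 'cx': 307.1941358710835, 'cy': 201.12665505906904, 'shot': 2} [ 0.161 -0.869  1.112] [ 0.29  0.55 -0.78]
side jig_slot 0.74 [333. 178.  42.  56.]
side jig_nose 0.95 [332. 177.  42.  56.]
side jig_nose 0.55 [295. 192.  55.  33.]
side jig_stop 0.72 [331. 179.  41.  57.]
side wedge_mid 0.78 [324. 165.  35
[... 954 characters left out ...]
 70.]
{'time': 1.5, 'joint_pos': array([-1.99760200e-02,  3.19603274e-01,  1.56449184e+00,  1.06068809e-05,
        1.25740454e+00, -1.99986309e-02]), 'qd': array([ 0.00060515, -0.00120952, -0.00033998,  0.00048412, -0.00100316,
        0.00069473]), 'joint_efforts': array([-1.43941725e-04, -4.15412772e+01, -2.34419078e+01, -1.34009388e-04,
        3.61765206e-04,  8.51233750e-07]), 'position': array([5.75016983e-01, 1.74283508e-05, 2.31339233e-01]), 'eef_rot': array([ 3.14149947e+00, -8.22888294e-06,  1.57081567e+00]), 'ft_force': array([-0.72038552,  0.25417476,  0.13673795]), 'moment': array([-0.05436113, -0.03034646, -0.00408993]), 'grip_force': 0.0, 'gripper_width': 0.08504690447084218}
```

View pics/wrist0.png

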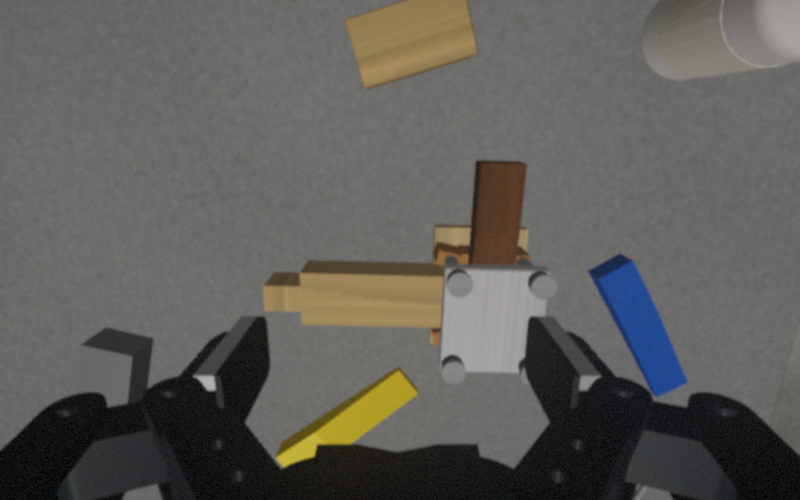

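View pics/scene0.png

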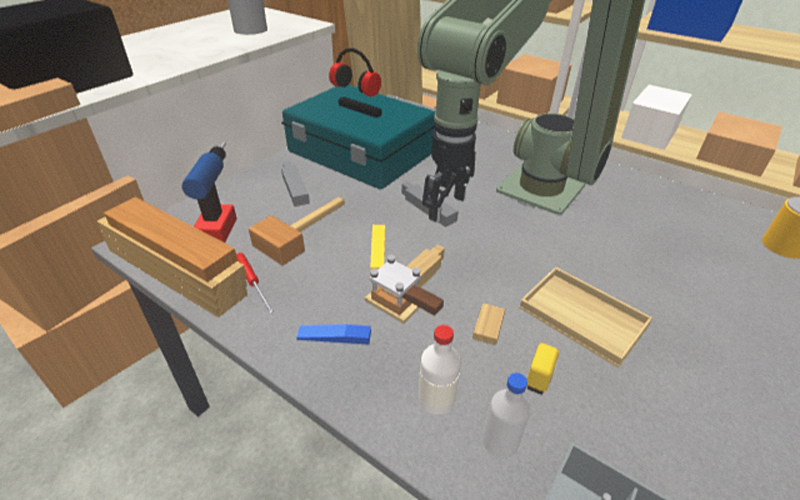

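View pics/side0.png

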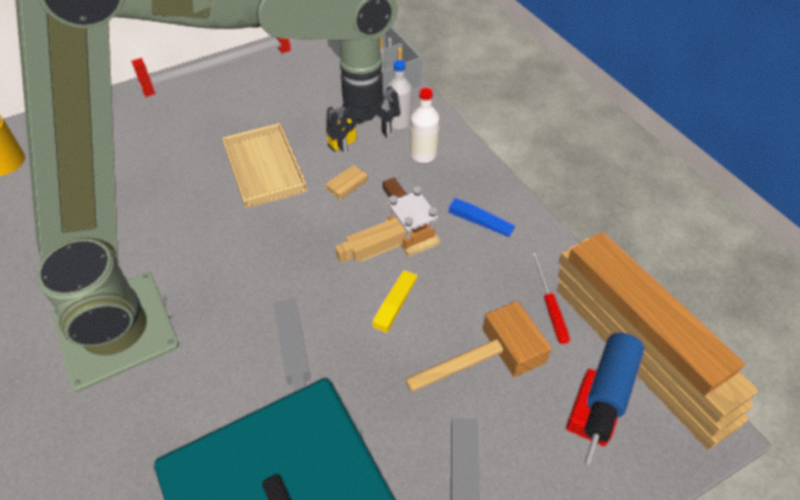

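The wrist view (800 px wide) shows the jig plate at (495,318), the brown wedge tail at (497,212) pointing up (+y), and the rail at (355,297) with its tenon tip at (266,295). There are three wedge candidates: brown (497,212), blue (637,325) and yellow (347,415). Brown is the one, since it is dark wood and sits under the beam. The rail candidates are pale (355,297) and grey (110,365); pale is the one, as it is in the jig.

```bash
python3 - <<'E'
from h import *
c=cams.camera("wrist")
k=0.8
pts={"b1":(459,283,.095),"b2":(543,286,.095),"b3":(453,369,.095),"wt1":(477,161,.068),"wt2":(525,163,.068),"wt3":(470,263,.068),"wt4":(516,265,.068),
"tip1":(265,282,.046),"tip2":(265,312,.046),"rs1":(302,272,.046),"rs2":(302,325,.046),"off":(412,42,.022)}
for n,(u,v,z) in pts.items(): print(n,unproj(c,(u*k,v*k),z).round(4))
s=cams.camera("scene")
for n,(u,v) in {"tA":(521,301),"tB":(560,269),"tC":(651,318),"tD":(623,361)}.items(): print(n,unproj(s,(u*k,v*k),.028).round(3))
for n,(u,v,z) in {"bot1":(438,410,0),"tape":(543,385,0),"offc":(488,322,.022),"bott2":(505,450,0)}.items(): print(n,unproj(s,(u*k,v*k),z).round(3))
d=cams.camera("side")
for n,(u,v) in {"tA":(223,138),"tB":(279,125),"tC":(306,186),"tD":(248,204)}.items(): print(n,unproj(d,(u*k,v*k),.028).round(3))
save(c["img"][100:320,180:480],"crop1",2.6)
E
```

```text
b1 [ 0.6184 -0.0367  0.095 ]
b2 [ 0.6763 -0.0389  0.095 ]
b3 [ 0.6168 -0.1035  0.095 ]
wt1 [0.6315 0.0435 0.068 ]
wt2 [0.665  0.0421 0.068 ]
wt3 [ 0.6301 -0.0311  0.068 ]
wt4 [ 0.6644 -0.0327  0.068 ]
tip1 [ 0.4696 -0.0545  0.046 ]
tip2 [ 0.4674 -0.0808  0.046 ]
rs1 [ 0.4999 -0.046   0.046 ]
rs2 [ 0.4972 -0.0925  0.046 ]
off [0.587  0.1268 0.022 ]
tA [0.5   0.165 0.028]
tB [0.349 0.194 0.028]
tC [0.381 0.407 0.028]
tD [0.53  0.392 0.028]
bot1 [0.816 0.153 0.   ]
tape [0.652 0.286 0.   ]
offc [0.592 0.134 0.022]
bott2 [0.812 0.285 0.   ]
tA [0.379 0.401 0.028]
tB [0.52  0.378 0.028]
tC [0.492 0.149 0.028]
tD [0.353 0.162 0.028]
```

View pics/crop1.png

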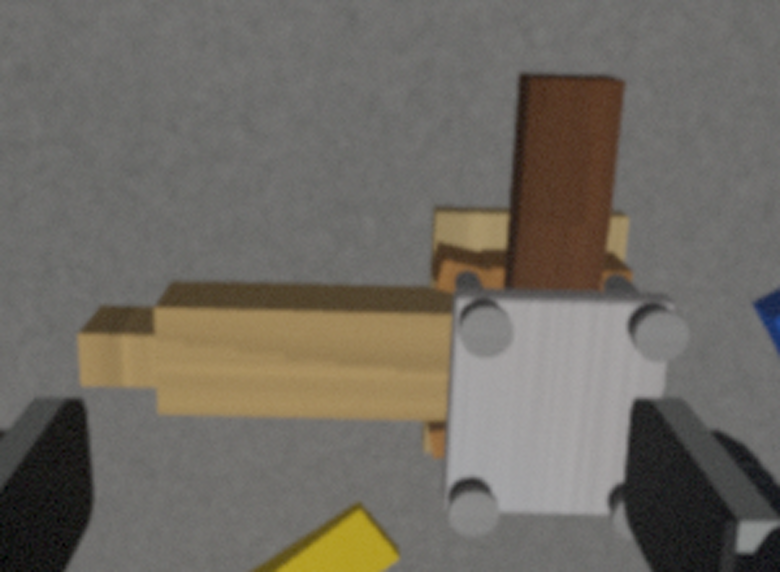

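The crop confirms it: the brown wedge tail lies under the beam, and the pale rail is on the bed with its tenon to -x. I'm moving above the tail.

Emit:
move_arm --pt "0.3 0.1 -0.4 0 0 0" --pt "0.4 0.1 -0.5 0 0 -0.5" --pt "0.4 0.1 -0.5 0 0 -0.5" --pt "0.4 0.1 -0.5 0 0 -0.5" --pt "0.4 0.1 -0.5 0 0 0" --pt "0.4 0.1 -0.5 0 0 0" --pt "0.2 0 -0.4 0 0 0" --pt "0 0 -0.2 0 0 0" --pt "0 0 0 0 0 0" --pt "0 0 0 0 0 0" --jaw 0.75

```text
time: 2.9
position: [0.6501, 0.0179, 0.1271]
eef_rot: [3.14, -0.0, 1.544]
ft_force: [0.5, -0.7, -0.2]
gripper_width: 0.0641
grip_force: 0.0
```

```bash
python3 - <<'E'
from h import *
s=arm.get_state();print(s["time"],s["position"].round(4),s["gripper_width"])
c=cams.camera("wrist"); save(c["img"],"w1",1.25)
for q in ["jig_nose","wedge_mid","rail_mid"]:
    for r in cams.spot_in(c,q)[:2]: print(q,round(r["p"],2),(np.array(r["bbox"])*[640,400,640,400]).round())
E
```

```text
2.9 [0.6501 0.0179 0.1271] 0.06407927148010494
jig_nose 0.64 [267. 295. 222. 128.]
wedge_mid 0.89 [468. 284.  60.  57.]
wedge_mid 0.64 [313. 229.  54. 124.]
rail_mid 0.67 [180. 309. 216.  75.]
rail_mid 0.4 [217.  45. 156.  90.]
```

View pics/w1.png

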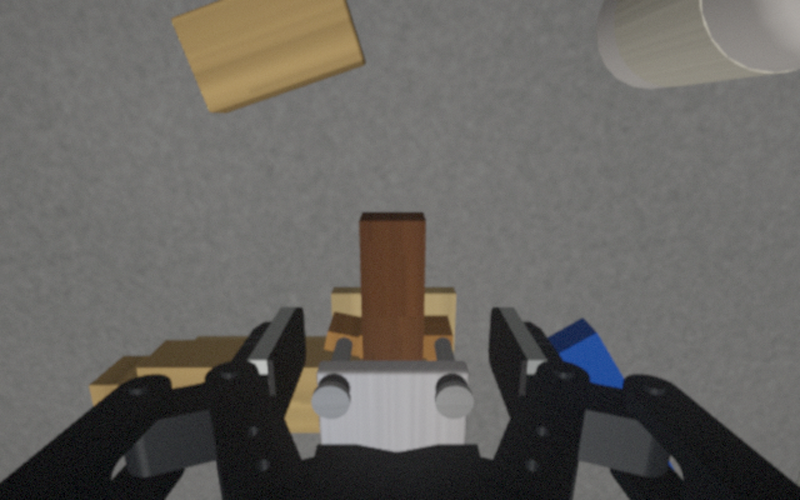

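The wedge at columns 360–426 is centred between the fingers and parallel to them. I'll go down and grip.

Emit:
move_arm --pt "0 0 -0.4 0 0 0" --pt "0 0 -0.6 0 0 0" --pt "0 0 -0.6 0 0 0" --pt "0 0 -0.6 0 0 0" --pt "0 0.05 -0.4 0 0 0" --pt "0 0 -0.27 0 0 0" --pt "0 0 0 0 0 0" --pt "0 0 0 0 0 0" --pt "0 0 0 0 0 0" --pt "0 0 0 0 0 0"

```text
time: 4.35
position: [0.6503, 0.0195, 0.0407]
eef_rot: [3.141, 0.0, 1.545]
ft_force: [-0.1, -0.3, -1.0]
gripper_width: 0.064
grip_force: 0.0
```

Emit:
move_arm --pt "0 0 0 0 0 0" --pt "0 0 0 0 0 0" --pt "0 0 0 0 0 0" --pt "0 0 0 0 0 0" --pt "0 0 0 0 0 0" --pt "0 0 0 0 0 0" --pt "0 0 0 0 0 0" --pt "0 0 0 0 0 0" --pt "0 0 0 0 0 0" --pt "0 0 0 0 0 0" --jaw 0.2 --squeeze 80

```text
time: 5.6
position: [0.6492, 0.0197, 0.0405]
eef_rot: [-3.14, -0.0, 1.544]
ft_force: [-4.5, 0.2, 6.1]
gripper_width: 0.031
grip_force: 79.1
```

```bash
python3 - <<'E'
import numpy as np
# rock: yaw list (deg rel to now), r from nose; print shifts in units of 30mm
a0=-1.5; r=92.; prev=(0,r)
def P(y,r): t=np.radians(a0+y); return np.array([-np.sin(t),np.cos(t)])*r
yaws=[3.5,7,3.5,0,-3.5,-7,-3.5,0,3.5,7]+[3.5,0,-3.5,-7,-3.5,0,3.5,7,3.5,0]
p=P(0,r);y0=0
for i,y in enumerate(yaws):
    rr=r+0.65*max(0,i-1); q=P(y,rr); print(((q-p)/30).round(2),y-y0); p=q;y0=y
E
```

```text
[-0.19 -0.  ] 3.5
[-0.19 -0.01] 3.5
[0.19 0.03] -3.5
[0.19 0.02] -3.5
[0.19 0.01] -3.5
[ 0.19 -0.  ] -3.5
[-0.19  0.04] 3.5
[-0.19  0.03] 3.5
[-0.2   0.02] 3.5
[-0.2   0.01] 3.5
[0.2  0.03] -3.5
[0.2  0.02] -3.5
[0.2  0.01] -3.5
[ 0.2 -0. ] -3.5
[-0.2   0.05] 3.5
[-0.2   0.03] 3.5
[-0.21  0.02] 3.5
[-0.21  0.01] 3.5
[0.21 0.04] -3.5
[0.21 0.02] -3.5
```

Emit:
move_arm --pt "-0.19 0 0 0 0 3.5" --pt "-0.19 -0.01 0 0 0 3.5" --pt "0.19 0.03 0 0 0 -3.5" --pt "0.19 0.02 0 0 0 -3.5" --pt "0.19 0.01 0 0 0 -3.5" --pt "0.19 0.0 0 0 0 -3.5" --pt "-0.19 0.04 0 0 0 3.5" --pt "-0.19 0.03 0 0 0 3.5" --pt "-0.2 0.02 0 0 0 3.5" --pt "-0.2 0.01 0 0 0 3.5"

```text
time: 6.85
position: [0.6402, 0.0246, 0.0408]
eef_rot: [3.136, -0.0, 1.669]
ft_force: [2.5, 2.3, 1.1]
gripper_width: 0.0307
grip_force: 79.2
```

Emit:
move_arm --pt "0.2 0.03 0 0 0 -3.5" --pt "0.2 0.02 0 0 0 -3.5" --pt "0.2 0.01 0 0 0 -3.5" --pt "0.2 0.0 0 0 0 -3.5" --pt "-0.2 0.05 0 0 0 3.5" --pt "-0.2 0.03 0 0 0 3.5" --pt "-0.21 0.02 0 0 0 3.5" --pt "-0.21 0.01 0 0 0 3.5" --pt "0.21 0.04 0 0 0 -3.5" --pt "0.21 0.02 0 0 0 -3.5"

```text
time: 8.1
position: [0.6504, 0.0306, 0.0405]
eef_rot: [3.141, 0.001, 1.544]
ft_force: [-1.5, -1.3, 4.7]
gripper_width: 0.0308
grip_force: 80.0
```

Emit:
move_arm --pt "0.21 0.01 0 0 0 -3.5" --pt "0.21 0.01 0 0 0 -3.5" --pt "-0.21 0.04 0 0 0 3.5" --pt "-0.21 0.03 0 0 0 3.5" --pt "-0.21 0.02 0 0 0 3.5" --pt "-0.21 0.01 0 0 0 3.5" --pt "0.21 0.04 0 0 0 -3.5" --pt "0.21 0.03 0 0 0 -3.5" --pt "0.21 0.02 0 0 0 -3.5" --pt "0.21 0.01 0 0 0 -3.5"

```text
time: 9.35
position: [0.6629, 0.0366, 0.0403]
eef_rot: [3.141, 0.002, 1.422]
ft_force: [-1.9, -2.4, 3.0]
gripper_width: 0.031
grip_force: 80.1
```

Emit:
move_arm --pt "-0.22 0.05 0 0 0 3.5" --pt "-0.22 0.03 0 0 0 3.5" --pt "-0.22 0.02 0 0 0 3.5" --pt "-0.22 0.01 0 0 0 3.5" --pt "0.22 0.05 0 0 0 -3.5" --pt "0.22 0.03 0 0 0 -3.5" --pt "0.22 0.02 0 0 0 -3.5" --pt "0.22 0.02 0 0 0 -3.5" --pt "-0.23 0.05 0 0 0 3.5" --pt "-0.23 0.04 0 0 0 3.5"

```text
time: 10.6
position: [0.6502, 0.0469, 0.0403]
eef_rot: [3.138, 0.001, 1.548]
ft_force: [1.5, 0.7, 1.8]
gripper_width: 0.0305
grip_force: 80.0
```

Emit:
move_arm --pt "-0.23 0.03 0 0 0 3.5" --pt "-0.23 0.02 0 0 0 3.5" --pt "0.23 0.05 0 0 0 -3.5" --pt "0.23 0.04 0 0 0 -3.5" --pt "0 0.05 0 0 0 0" --pt "0 0.05 0 0 0 0" --pt "0 0.05 0 0 0 0" --pt "0 0.05 0 0 0 0" --pt "0 0 0 0 0 0" --pt "0 0 0 0 0 0"

```text
time: 11.85
position: [0.6487, 0.0575, 0.0402]
eef_rot: [-3.142, -0.0, 1.545]
ft_force: [-0.3, -0.1, 0.7]
gripper_width: 0.0306
grip_force: 79.9
```

```bash
python3 - <<'E'
from h import *
c=cams.camera("wrist"); save(c["img"],"w2",1.25)
E
```

```text
(no output)
```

View pics/w2.png

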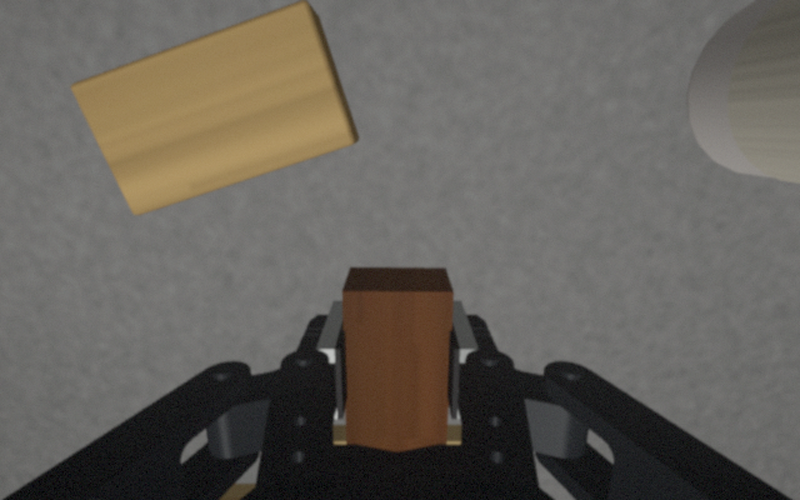

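The wedge is firmly held, 38 mm out, and the forces are near zero, so it is loose. I'll draw it fully out, then lift.

Emit:
move_arm --pt "0 0.2 0 0 0 0" --pt "0 0.3 0 0 0 0" --pt "0.02 0.35 0 0 0 0" --pt "0.02 0.35 0 0 0 0" --pt "0 0.3 0 0 0 0" --pt "0 0.25 0.05 0 0 0" --pt "0 0.2 0.4 0 0 0" --pt "0 0.2 0.6 0 0 0" --pt "-0.3 0.3 0.6 0 0 0" --pt "-0.6 0.5 0.4 0 0 0"

```text
time: 13.15
position: [0.623, 0.1464, 0.1038]
eef_rot: [3.139, -0.001, 1.544]
ft_force: [-0.7, 0.8, -0.6]
gripper_width: 0.0309
grip_force: 79.8
```

Emit:
move_arm --pt "-0.7 0.6 0.1 0 0 0" --pt "-0.8 0.7 0 0 0 -1" --pt "-0.8 0.7 0 0 0 -1" --pt "-0.8 0.7 0 0 0 -1" --pt "-0.8 0.7 0 0 0 -1" --pt "-0.8 0.7 0 0 0 -1" --pt "-0.7 0.6 0 0 0 0" --pt "-0.4 0.5 0 0 0 0" --pt "0 0.1 0 0 0 0" --pt "0 0 0 0 0 0"

```text
time: 14.4
position: [0.4495, 0.3049, 0.1049]
eef_rot: [3.141, -0.0, 1.458]
ft_force: [-0.2, 0.5, -0.7]
gripper_width: 0.0306
grip_force: 79.7
```

```bash
python3 - <<'E'
from h import *
s=arm.get_state();print(s["time"],s["position"].round(4),s["eef_rot"].round(3))
c=cams.camera("wrist"); a=cv2.resize(c["img"],(400,250))
d=cams.camera("scene"); b=d["img"][140:300,200:540]; b=cv2.resize(b,(680,320))
o=np.zeros((570,680,3),np.uint8); o[:250,:400]=a; o[250:]=b; save(o,"w3")
for q in ["jig_nose","tray_in","wedge_mid"]:
    for cc in(c,d):
        for r in cams.spot_in(cc,q)[:2]: print(q,round(r["p"],2),(np.array(r["bbox"])*[640,400,640,400]).round())
E
```

```text
14.4 [0.4495 0.3049 0.1049] [ 3.141 -0.     1.458]
jig_nose 0.65 [317. 231.  49.  52.]
tray_in 0.95 [303. 205. 251. 296.]
tray_in 0.71 [468. 254. 105.  80.]
wedge_mid 0.59 [316. 287.  87. 145.]
wedge_mid 0.8 [467. 221.  59.  36.]
wedge_mid 0.77 [302. 199.  13.  34.]
```

View pics/w3.png

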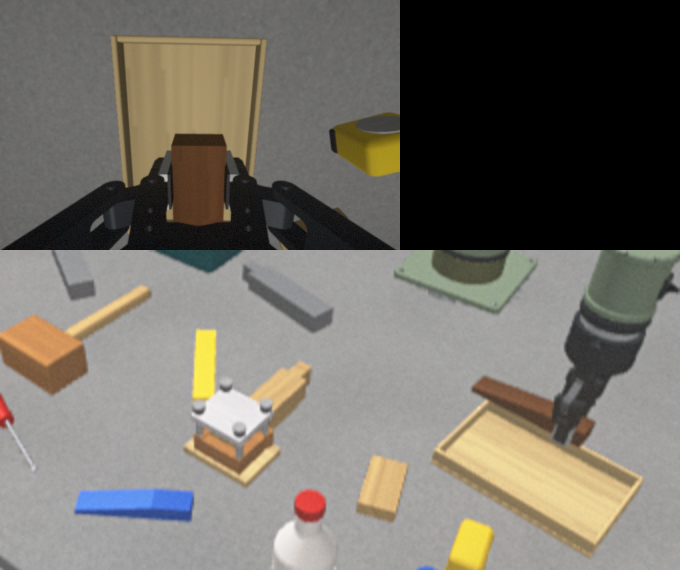

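The tray is straight ahead (rim corners at (113,38) and (266,42) in the wrist inset) and the wedge hangs level from the gripper. I'll shift slightly and lower it.

Emit:
move_arm --pt "-0.1 0.3 0 0 0 0" --pt "-0.1 0.4 -0.3 0 0 0" --pt "-0.06 0.15 -0.5 0 0 0" --pt "0 0 -0.6 0 0 0" --pt "0 0 -0.6 0 0 0" --pt "0 0 -0.5 0 0 0" --pt "0 0 -0.35 0 0 0" --pt "0 0 -0.2 0 0 0" --pt "0 0 -0.13 0 0 0" --pt "0 0 0 0 0 0"

```text
time: 16.05
position: [0.4413, 0.3303, 0.0094]
eef_rot: [3.141, -0.0, 1.457]
ft_force: [0.5, 0.5, -1.0]
gripper_width: 0.0305
grip_force: 79.7
```

Emit:
move_arm --pt "0 0 0 0 0 0" --pt "0 0 0 0 0 0" --pt "0 0 0 0 0 0" --pt "0 0 0.4 0 0 0" --pt "0 0 0.8 0 0 0" --pt "0 0 0.9 0 0 0" --pt "0 0 0.9 0 0 0" --pt "0.1 -0.4 0.7 0 0 -7" --pt "0.2 -0.7 0.3 0 0 -9" --pt "0.3 -0.8 0 0 0 -9" --jaw 0.6

```text
time: 17.3
position: [0.4598, 0.2733, 0.1313]
eef_rot: [3.14, -0.003, 1.017]
ft_force: [-0.2, -0.7, 0.3]
gripper_width: 0.0513
grip_force: 0.0
```

Emit:
move_arm --pt "0.4 -0.9 0 0 0 -10" --pt "0.4 -0.9 0 0 0 -10" --pt "0.4 -0.9 0 0 0 -10" --pt "0.4 -0.9 0 0 0 -10" --pt "0.4 -0.9 0 0 0 -10" --pt "0.3 -0.9 0 0 0 -10" --pt "0.2 -0.9 0 0 0 0" --pt "0.1 -0.9 0 0 0 0" --pt "0 -0.9 0 0 0 0" --pt "0 -0.9 0 0 0 0" --jaw 0.75

```text
time: 18.55
position: [0.5373, 0.0024, 0.1302]
eef_rot: [3.141, -0.001, -0.026]
ft_force: [0.2, 0.6, -0.1]
gripper_width: 0.0641
grip_force: 0.0
```

Emit:
move_arm --pt "0.2 -0.9 0 0 0 0" --pt "0.2 -0.8 0 0 0 0" --pt "0.3 -0.5 0 0 0 0" --pt "0.2 -0.2 -0.3 0 0 0" --pt "0 0 -0.3 0 0 0" --pt "0 0 -0.2 0 0 0" --pt "0 0 0 0 0 0" --pt "0 0 0 0 0 0" --pt "0 0 0 0 0 0" --pt "0 0 0 0 0 0"

```text
time: 19.8
position: [0.5643, -0.0687, 0.1056]
eef_rot: [3.141, -0.001, -0.026]
ft_force: [-0.4, -0.3, -0.3]
gripper_width: 0.0641
grip_force: 0.0
```

```bash
python3 - <<'E'
from h import *
s=arm.get_state();print(s["time"],s["position"].round(4),s["eef_rot"].round(3),s["joint_pos"].round(2))
c=cams.camera("wrist"); a=cv2.resize(c["img"],(480,300))
d=cams.camera("scene"); b=d["img"][190:320,200:540]; b=cv2.resize(b,(700,268))
o=np.zeros((570,700,3),np.uint8); o[:300,:480]=a; o[300:568]=b; save(o,"w4")
E
```

```text
19.8 [ 0.5643 -0.0687  0.1056] [ 3.141e+00 -1.000e-03 -2.600e-02] [-0.14  0.42  1.76 -0.    0.97  1.46]
```

View pics/w4.png

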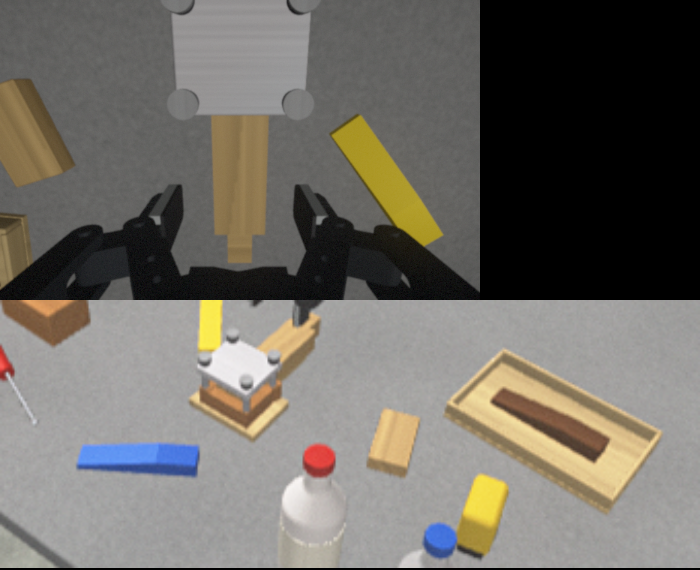

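The wedge lies flat in the tray, bottom panel at (550,425). The rail (columns 213–268) is centred between the fingers and the yellow wedge is clear of them. I'll go down on the rail.

Emit:
move_arm --pt "-0.2 -0.03 -0.3 0 0 0" --pt "-0.24 0 -0.5 0 0 0" --pt "0 0 -0.6 0 0 0" --pt "0 0 -0.6 0 0 0" --pt "0 0 -0.5 0 0 0" --pt "0 0 -0.4 0 0 0" --pt "0 0 -0.2 0 0 0" --pt "0 0 0 0 0 0" --pt "0 0 0 0 0 0" --pt "0 0 0 0 0 0"

```text
time: 21.15
position: [0.5514, -0.0697, 0.0129]
eef_rot: [3.141, -0.001, -0.026]
ft_force: [-1.0, -0.3, 0.8]
gripper_width: 0.0643
grip_force: 0.0
```

Emit:
move_arm --pt "0 0 0 0 0 0" --pt "0 0 0 0 0 0" --pt "0 0 0 0 0 0" --pt "0 0 0 0 0 0" --pt "0 0 0 0 0 0" --pt "0 0 0 0 0 0" --pt "0 0 0 0 0 0" --pt "0 0 0 0 0 0" --pt "-0.1 0 0 0 0 0" --pt "-0.2 0.01 0 0 0 0" --jaw 0.35 --squeeze 50

```text
time: 22.4
position: [0.5434, -0.0695, 0.0129]
eef_rot: [3.141, -0.004, -0.026]
ft_force: [2.7, -0.7, 3.9]
gripper_width: 0.0443
grip_force: 51.4
```

Emit:
move_arm --pt "-0.3 0.01 0 0 0 0" --pt "-0.4 0.01 0 0 0 0" --pt "-0.5 0.01 0 0 0 0" --pt "-0.6 0.01 0 0 0 0" --pt "-0.6 0.01 0.05 0 0 0" --pt "-0.5 0 0.4 0 0 0" --pt "-0.3 0 0.8 0 0 0" --pt "-0.2 0 0.9 0 0 5" --pt "0 0 0.8 0 0 10" --pt "0 0 0.4 0 0 10"

```text
time: 23.65
position: [0.4386, -0.0677, 0.1139]
eef_rot: [-3.141, 0.001, 0.416]
ft_force: [0.4, -0.3, -1.6]
gripper_width: 0.0443
grip_force: 51.1
```

Emit:
move_arm --pt "0 0 0 0 0 10" --pt "0 0 0 0 0 10" --pt "0 0 0 0 0 10" --pt "0 0 0 0 0 10" --pt "0 0 0 0 0 10" --pt "0 0 0 0 0 10" --pt "0 0 0 0 0 10" --pt "0 0 0 0 0 10" --pt "0 0 0 0 0 10" --pt "0 0 0 0 0 10"

```text
time: 24.9
position: [0.438, -0.0676, 0.1125]
eef_rot: [-3.139, -0.002, 2.161]
ft_force: [0.9, 0.4, -1.5]
gripper_width: 0.0442
grip_force: 51.1
```

Emit:
move_arm --pt "0 0 0 0 0 10" --pt "0 0 0 0 0 10" --pt "0 0 0 0 0 10" --pt "0 0 0 0 0 10" --pt "0 0 0 0 0 10" --pt "0 0 0 0 0 5" --pt "0 0 0 0 0 0" --pt "0 0 0 0 0 0" --pt "0 0 0 0 0 0" --pt "0 0 0 0 0 0"

```text
time: 26.15
position: [0.4399, -0.0678, 0.1128]
eef_rot: [3.141, -0.0, 3.115]
ft_force: [0.1, 0.2, -2.4]
gripper_width: 0.0442
grip_force: 51.1
```

```bash
python3 - <<'E'
from h import *
s=arm.get_state();print(s["time"],s["position"].round(4),s["eef_rot"].round(4),s["joint_pos"].round(2))
c=cams.camera("wrist"); a=cv2.resize(c["img"],(480,300))
d=cams.camera("side"); b=d["img"][110:240,180:420]; b=cv2.resize(b,(494,268))
o=np.zeros((570,700,3),np.uint8); o[:300,:480]=a; o[300:568,:494]=b; save(o,"w5")
E
```

```text
26.15 [ 0.4399 -0.0678  0.1128] [ 3.1415e+00 -3.0000e-04  3.1150e+00] [-0.18  0.24  2.02  0.    0.88 -1.72]
```

View pics/w5.png

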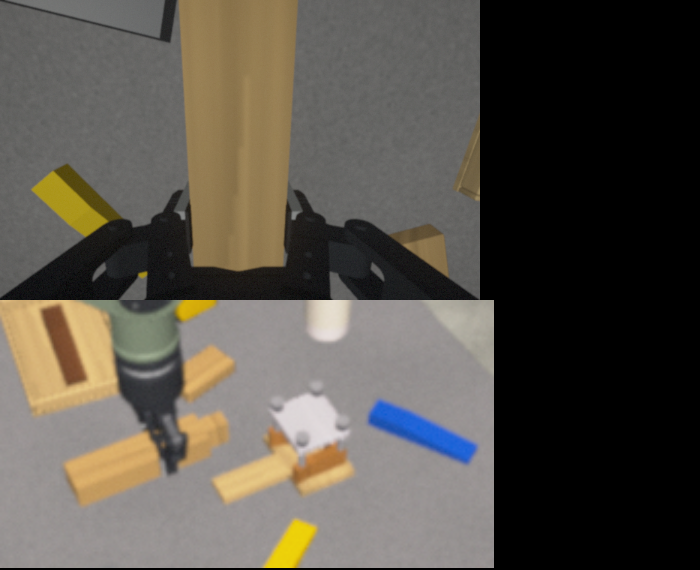

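The rail is turned, tenon toward the jig (side view tip (222,428), tongue (215,490)). I'll lower it onto the tongue line and slide it in partway.

Emit:
move_arm --pt "0.2 0 -0.4 0 0 0" --pt "0.3 0 -0.6 0 0 0" --pt "0.3 0 -0.7 0 0 0" --pt "0.2 0 -0.7 0 0 0" --pt "0 0 -0.5 0 0 0" --pt "0 0 -0.25 0 0 0" --pt "0 0 -0.12 0 0 0" --pt "0 0 0 0 0 0" --pt "0.1 0 0 0 0 0" --pt "0.2 0 0 0 0 0"

```text
time: 27.5
position: [0.4795, -0.0679, 0.0152]
eef_rot: [-3.142, 0.001, 3.115]
ft_force: [0.3, 0.5, -1.1]
gripper_width: 0.0444
grip_force: 51.1
```

Emit:
move_arm --pt "0.3 -0.01 0 0 0 0" --pt "0.35 -0.01 0 0 0 0" --pt "0.35 -0.01 0 0 0 0" --pt "0.35 -0.01 0 0 0 0" --pt "0.35 -0.01 0 0 0 0" --pt "0.3 -0.01 0 0 0 0" --pt "0.3 -0.01 0 0 0 0" --pt "0.3 0 0 0 0 0" --pt "0.1 0 -0.03 0 0 0" --pt "0 0 0 0 0 0"

```text
time: 28.75
position: [0.5599, -0.0699, 0.0136]
eef_rot: [3.141, -0.001, 3.115]
ft_force: [0.6, -0.1, -1.7]
gripper_width: 0.044
grip_force: 51.1
```

Emit:
move_arm --pt "0 0 -0.03 0 0 0" --pt "0 0 0 0 0 0" --pt "0 0 0 0 0 0" --pt "0 0 0 0 0 0" --pt "-0.2 0.01 0 0 0 0" --pt "-0.4 0.01 0 0 0 0" --pt "-0.5 0.01 0 0 0 0" --pt "-0.5 0.01 0 0 0 0" --pt "-0.3 0.01 0 0 0 0" --pt "-0.1 0 0 0 0 0" --jaw 0.7

```text
time: 30.0
position: [0.4994, -0.0684, 0.0131]
eef_rot: [3.141, 0.0, 3.115]
ft_force: [0.2, -0.2, 0.1]
gripper_width: 0.06
grip_force: 0.0
```

Emit:
move_arm --pt "0 0 0 0 0 0" --pt "0 0 0 0 0 0" --pt "0 0 0 0 0 0" --pt "0 0 0 0 0 0" --pt "0 0 0 0 0 0" --pt "0 0 0 0 0 0" --pt "0.1 0 0 0 0 0" --pt "0.15 0 0 0 0 0" --pt "0.15 0 0 0 0 0" --pt "0.15 -0.01 0 0 0 0" --jaw 0.35

```text
time: 31.25
position: [0.5156, -0.0686, 0.0133]
eef_rot: [3.141, -0.002, 3.116]
ft_force: [-5.2, 0.4, 8.9]
gripper_width: 0.0442
grip_force: 51.2
```

Emit:
move_arm --pt "0.1 0 0 0 0 0" --pt "0.08 0 0 0 0 0" --pt "0.05 0 0 0 0 0" --pt "0.05 0 0 0 0 0" --pt "0 0 0 0 0 0" --pt "0 0 0 0 0 0" --pt "0 0 0 0 0 0" --pt "0 0 0 0 0 0" --pt "0 0 0 0 0 0" --pt "0 0 0 0 0 0"

```text
time: 32.5
position: [0.5202, -0.0686, 0.0132]
eef_rot: [3.141, -0.01, 3.116]
ft_force: [-14.1, -0.8, 15.2]
gripper_width: 0.0442
grip_force: 52.2
```

Emit:
move_arm --pt "0 0 0.02 0 0 0" --pt "0 0 0.02 0 0 0" --pt "0 0 0 0 0 0" --pt "0.03 0 0 0 0 0" --pt "0.03 0 0 0 0 0" --pt "0.03 0 0 0 0 0" --pt "0.03 0 0 0 0 0" --pt "0 0 0 0 0 0" --pt "0 0 0 0 0 0" --pt "0 0 0 0 0 0"

```text
time: 33.75
position: [0.5202, -0.0684, 0.0132]
eef_rot: [3.141, -0.018, 3.116]
ft_force: [-19.0, -2.1, 13.3]
gripper_width: 0.0443
grip_force: 52.0
```

```bash
python3 - <<'E'
from h import *
s=arm.get_state();print(s["time"],s["position"].round(4),s["ft_force"].round(1),s["moment"].round(2))
c=cams.camera("wrist"); a=cv2.resize(c["img"],(480,300))
d=cams.camera("scene"); b=cv2.resize(d["img"][180:270,270:400],(390,270),interpolation=cv2.INTER_CUBIC)
e=cams.camera("side"); g=cv2.resize(e["img"][140:230,240:370],(390,270),interpolation=cv2.INTER_CUBIC)
o=np.zeros((572,780,3),np.uint8); o[:300,:480]=a; o[300:570,:390]=b;o[300:570,390:]=g; save(o,"w6")
# predicted home butt top edges
ax=np.array([np.cos(.026),-np.sin(.026)]);n=np.array([-ax[1],ax[0]]);N=np.array([.6478,-.072])
for t in(-180,-176): 
    P=[np.r_[N+t*1e-3*ax+k*n,.046] for k in(-.0225,.0225)]; print(t,(proj(c,P)*.75).round(1).tolist(),(proj(e,P)-[240,140])@np.eye(2)*3+[390,300])
E
```

```text
33.75 [ 0.5202 -0.0684  0.0132] [-19.   -2.1  13.3] [-0.5   2.35 -0.15]
-180 [[185.9, 113.5], [291.5, 113.6]] [[489.78987063 495.12799235]
 [468.53199486 459.54120365]]
-176 [[186.4, 122.8], [290.9, 122.9]] [[493.97385255 493.44374432]
 [472.65661323 457.91571524]]
```

View pics/w6.png

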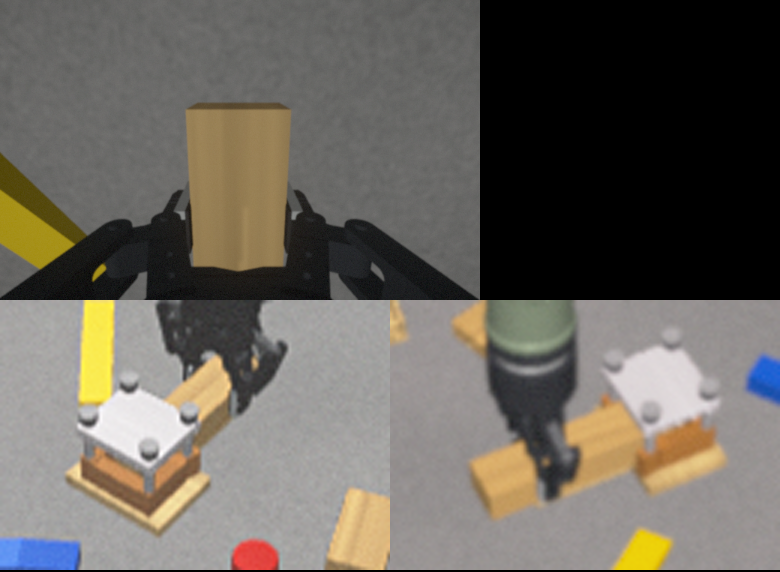

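All ten pictures are used. This last one shows the rail's butt edge at row 109, against about row 113 predicted for home, so it is within the calibration error. It has stopped against something firm. I'll wiggle under push to make sure it is home and not just jammed.

Emit:
move_arm --pt "0.03 0.04 0 0 0 1.2" --pt "0 0 0 0 0 0" --pt "0.03 -0.08 0 0 0 -2.4" --pt "0 0 0 0 0 0" --pt "0 0.08 0.02 0 0 2.4" --pt "0 0 0 0 0 0" --pt "0 -0.04 0.02 0 0 -1.2" --pt "0 0 0 0 0 0" --pt "0 0 0 0 0 0" --pt "0 0 0 0 0 0"

```text
time: 35.15
position: [0.5205, -0.0671, 0.0132]
eef_rot: [3.139, -0.022, 3.118]
ft_force: [-17.4, 3.0, 7.6]
gripper_width: 0.0443
grip_force: 51.8
```

Emit:
move_arm --pt "-0.05 0 0 0 0 0" --pt "-0.05 0 0 0 0 0" --pt "-0.03 0 0 0 0 0" --pt "-0.02 0 0 0 0 0" --pt "0 0 0 0 0 0" --pt "0 0 0 0 0 0" --pt "0 0 0 0 0 0" --pt "0 0 0 0 0 0" --pt "0 0 0 0 0 0" --pt "0 0 0 0 0 0"

```text
time: 36.4
position: [0.5206, -0.0674, 0.0132]
eef_rot: [3.14, -0.012, 3.117]
ft_force: [-6.8, 3.5, -2.3]
gripper_width: 0.0446
grip_force: 51.3
```

Emit:
move_arm --pt "0 0 0 0 0 0" --pt "0 0 0 0 0 0" --pt "0 0 0 0 0 0" --pt "0 0 0 0 0 0" --pt "0 0 0.3 0 0 0" --pt "0 0 0.6 0 0 0" --pt "-0.5 0 0.8 0 0 0" --pt "-0.8 0 0.8 0 0 0" --pt "-0.9 0 0.8 0 0 0" --pt "-0.9 0 0.4 0 0 0" --jaw 0.7

```text
time: 37.65
position: [0.4328, -0.0688, 0.1282]
eef_rot: [-3.141, 0.003, 3.115]
ft_force: [-1.2, -0.1, 0.4]
gripper_width: 0.0598
grip_force: 0.0
```

```bash
python3 - <<'E'
from h import *
s=arm.get_state();print(s["time"],s["position"].round(4),s["eef_rot"].round(3),s["ft_force"].round(1))
e=cams.camera("side")["img"]; d=cams.camera("scene")["img"]; cv2.imwrite("pics/side1.png",e); cv2.imwrite("pics/scene1.png",d)
e0=cv2.resize(cv2.imread("pics/side0.png"),(640,400),interpolation=cv2.INTER_AREA)
# profile along rail axis on the rail-top centreline in side view, before/after
c=cams.camera("side"); ax=np.array([np.cos(.026),-np.sin(.026)]); N=np.array([.6478,-.072])
t=np.arange(-200,-160,1.5)
for nm,im in(("old",e0),("new",e)):
    L=[]
    for k in(-.006,-.003,0,.003,.006):
        P=np.c_[N+t[:,None]*1e-3*ax+k*np.array([-ax[1],ax[0]]),np.full(len(t),.046)]
        uv=proj(c,P).astype(np.float32); g=im.astype(np.float32); g=g[...,2]-g[...,0]
        L.append(cv2.remap(g,uv[:,0].reshape(1,-1),uv[:,1].reshape(1,-1),cv2.INTER_LINEAR)[0])
    print(nm,np.mean(L,0).round().astype(int).tolist())
E
```

```text
37.65 [ 0.4328 -0.0688  0.1282] [-3.141e+00  3.000e-03  3.115e+00] [-1.2 -0.1  0.4]
old [4, 5, 5, 5, 6, 6, 7, 10, 15, 25, 40, 59, 77, 92, 102, 107, 109, 108, 106, 105, 104, 104, 105, 107, 109, 110, 111]
new [5, 5, 5, 5, 7, 11, 17, 28, 41, 54, 66, 76, 88, 98, 105, 108, 110, 111, 111, 110, 110, 110, 109, 110, 110, 110, 110]
```

Emit:
move_arm --pt "0 0 0 0 0 0" --pt "0 0 0 0 0 0" --pt "0 0 -0.4 0 0 0" --pt "0 0 -0.6 0 0 0" --pt "0 0 -0.7 0 0 0" --pt "0 0 -0.7 0 0 0" --pt "0 0 -0.6 0 0 0" --pt "0 0.02 -0.4 0 0 0" --pt "0.23 0 -0.07 0 0 0" --pt "0.2 0 0 0 0 0" --jaw 0

```text
time: 39.05
position: [0.4468, -0.0682, 0.0223]
eef_rot: [-3.142, 0.001, 3.115]
ft_force: [-0.3, -0.1, -0.4]
gripper_width: -0.0
grip_force: 0.0
```

Emit:
move_arm --pt "0.1 0 0 0 0 0" --pt "0.1 0 0 0 0 0" --pt "0.1 0 0 0 0 0" --pt "0.1 0 0 0 0 0" --pt "0.1 0 0 0 0 0" --pt "0.06 0 0 0 0 0" --pt "0.04 0 0 0 0 0" --pt "0 0 0 0 0 0" --pt "0 0 0 0 0 0" --pt "0 0 0 0 0 0"

```text
time: 40.3
position: [0.4544, -0.0675, 0.0213]
eef_rot: [3.14, -0.019, 3.116]
ft_force: [-18.5, -2.9, 13.9]
gripper_width: -0.0001
grip_force: 9.2
```

Emit:
move_arm --pt "0.05 0 0 0 0 0" --pt "0.05 0 0 0 0 0" --pt "0.05 0 0 0 0 0" --pt "0 0 0 0 0 0" --pt "0 0 0 0 0 0" --pt "0 0 0 0 0 0" --pt "0 0 0 0 0 0" --pt "0 0 0 0 0 0" --pt "0 0 0 0 0 0" --pt "0 0 0 0 0 0"

```text
time: 41.55
position: [0.4543, -0.0673, 0.021]
eef_rot: [3.14, -0.029, 3.117]
ft_force: [-27.4, -3.5, 21.3]
gripper_width: -0.0005
grip_force: 13.8
```

Emit:
move_arm --pt "-0.1 0 0 0 0 0" --pt "-0.2 0 0 0 0 0" --pt "-0.3 0 0 0 0 0" --pt "-0.4 0 0.1 0 0 0" --pt "-0.4 0 0.4 0 0 0" --pt "-0.2 0 0.8 0 0 0" --pt "0 0 0.9 0 0 0" --pt "0 0 0.9 0 0 0" --pt "0 0 0.7 0 0 0" --pt "0 0 0 0 0 0"

```text
time: 42.8
position: [0.4212, -0.0683, 0.1382]
eef_rot: [-3.141, 0.005, 3.115]
ft_force: [-0.9, -0.4, -0.2]
gripper_width: -0.0002
grip_force: 0.0
```

```bash
python3 - <<'E'
from h import *
s=arm.get_state();print(s["time"],s["position"].round(4),s["ft_force"].round(1))
a=cams.camera("side"); b=cams.camera("scene"); i0=cv2.imread("pics/side0.png"); s0=cv2.resize(cv2.imread("pics/scene0.png"),(640,400),interpolation=cv2.INTER_AREA)
# did jig shift? phase-correlate the press beam patch old/new
g=lambda i:cv2.cvtColor(i,cv2.COLOR_BGR2GRAY).astype(np.float32)
i0=cv2.resize(i0,(640,400),interpolation=cv2.INTER_AREA)
for nm,o,n,(x,y,w,h) in(("side",i0,a["img"],(310,148,44,40)),("scene",s0,b["img"],(294,205,44,40))):
    print(nm,cv2.phaseCorrelate(g(o)[y:y+h,x:x+w],g(n)[y:y+h,x:x+w],cv2.createHanningWindow((w,h),cv2.CV_32F)))
N=np.array([.6478,-.072,.08]); print(proj(a,[N,N+[0,.005,0]]),proj(b,[N,N+[0,.005,0]]))
for q in["wedge_mid","rail_mid","offcut","tape","mallet"]:
    for r in cams.spot_in(b,q)[:3]: print(q,round(r["p"],2),(np.array(r["bbox"])*[640,400,640,400]).round())
E
```

```text
42.8 [ 0.4212 -0.0683  0.1382] [-0.9 -0.4 -0.2]
side ((0.3587218946031214, 0.2691565572560748), 0.9261044144630433)
scene ((0.49180765025752393, 0.19950402899261732), 0.8609862253401015)
[[330.15070593 166.68470092]
 [329.21399869 165.47269224]] [[314.79571628 220.78028263]
 [316.30295555 221.55180922]]
wedge_mid 0.92 [305. 198.  11.  37.]
wedge_mid 0.72 [468. 250.  57.  40.]
wedge_mid 0.69 [268. 269.  60.  14.]
rail_mid 0.94 [344. 163.  48.  38.]
rail_mid 0.81 [335. 215.  50.  41.]
rail_mid 0.76 [238. 146.  25.  39.]
offcut 0.67 [392. 260.  28.  30.]
tape 0.74 [436. 295.  28.  36.]
mallet 0.62 [392. 260.  23.  30.]
```

The butt did not move at all under 27 N, so the rail is home on the stop. The wedge is in the tray, and the jig and the offcut and tape are in place in the image measurements. Handing in.

```bash
python3 -c "
from rig import arm
print(arm.close_job())"
```

```text
the job is handed in; nothing more can be done
None
```

I handed the job in at about 43 s: the wedge is in the tray, and the rail is turned and slid back tenon first against the stop, where it held firm under a 27 N push. The jig showed no clear shift in the camera check, and the arm never touched the mallet, tape measure or offcut.

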